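# Close the tube incubator and slide the spread spring ring onto its post

## Robot

A 7-joint arm with a two-finger parallel gripper is mounted at the origin on a cart in front of the work surface, level with it; the furniture and walls round the work are solid. World frame = base frame: x ahead of the robot, y to its left, z up, the work surface at z = 0. Lengths are in m, angles in rad, forces in N, time in s.
With the tool pointing down it reaches from about 0.425 to 1.025 m from the base axis. Payload 3.6 kg.
Tool frame: the origin (TCP) lies between the finger pads; the fingertips stand 11 mm ahead of it and the grasp point (between the pads) lies 8 mm behind it; z points along the fingers, y is the line along which they close (so a half turn about z gives the same grasp; the last joint's range is limited). The gripper opens to 85 mm and grips with 20 to 120 N. Pads are 22 mm wide; open, the fingers measure 114 mm over their backs; the gripper's body (76 mm by 85 mm) begins 54 mm behind the grasp point. The pads swing forward as they close: fully open they stand 13 mm farther back than shut.
Start: joints at [-1.331, 0.591, 0.048, 1.609, -0.033, 0.943, -0.034], TCP at [0.238, 0.685, 0.242] pointing down, gripper open.
Joint ranges: [-2.69, 2.69], [-0.47, 2.24], [-1.27, 1.36], [0.19, 2.51], [-1.53, 4.68], [0.08, 2.07], [-3.09, 3.09]. Speed limits (rad/s): [2.57, 2.57, 3.14, 3.14, 3.14, 3.14, 3.14].

## Interface

Orientations are given as a unit quaternion [w, x, y, z].
In Python, from bench import robot gives the robot as it stands.
- The arm moves only by the shell command python3 -m creep 'ROWS'. ROWS is JSON, a list of rows, each a list of 7 numbers: the shift along the tool's x, y, z in units of 0.06 m (1.0 is 0.06 m), then the turn, a rotation vector about the tool's x, y, z in units of 0.08 rad (1.0 is 0.08 rad), then the gripper's target within -1 to 1 (fully open at 1, half-way at 0, shut at -1). In form: [[dx, dy, dz, wx, wy, wz, gripper], ...]. A call has 1 to 12 rows; each row shifts and turns the commanded pose from where the row before left it, along the tool's axes as they then stand; what a row does not reach is not made up. A row lasts 1/8 s, in which the tool goes at most 62.5 mm and 10.7 degrees, less where a joint would pass 70% of its speed; a pose out of reach is approached as far as the arm can. A call with a number of a shift or a turn outside -1 to 1 is refused whole. A call with a gripper value outside its range is refused whole. The fingers move at their own pace and stop on an object; the grip force is fixed at half the most. Time passes only in rows, so rows that do not move let the fingers close. It gives the time, the measured TCP pose, the force, the opening and the grip force at its end, in the units of the state.
- robot.sense(): the state, without advancing time (a new reading comes with each control period).
- robot.snapshot(name): name is "side" or "top"; returns the picture (480x640x3 uint8, blue, green, red); there is no depth.
- robot.camera_model(name): a dict with "fx", "fy", "cx", "cy" (pixels), "origin" and "attitude" of the camera in the world. Camera axes: x right, y up, looking along -z (the intrinsics and any distortion apply to the point x, -y, -z); pixel columns grow to the right and rows downward; lengths in m; the calibration is good to about 2 mm. A picture is of the moment at which its call begins. camera_model takes no time and is no camera call.
- robot.job_done(): hands the job in; it is judged then, once.
The state is a dict: "t": time; "joint_pos": joint angles; "joint_velocities": joint speeds; "tau": joint torques, N m; "position": TCP position; "tcp_rot": TCP orientation; "contact_force": force on the tool from outside, world axes, zero at the start; "ft_torque": the same for the moment, N m; "grip_width": finger opening in m; "grip_force": force on a finger pad.
Only numpy, scipy, OpenCV 4.12 (cv2) and the standard library are available. Lean on these libraries where they do the work, as an engineer would, in place of code of your own. Each camera call takes 0.05 s, during which the arm holds its last target. There are 200 camera calls.

## Task

Lower the incubator's open lid until it is fully closed, with the steel post standing up through the notch in its front edge. Then pick up the spring ring by its two handles, squeeze them together fully so that the ring is spread, bring it over the top of the post and slide it down, level, to the groove just above the lid. Finish while still holding it there, squeezed and spread around the groove, hovering: not resting on the lid and not leaning on the post; leave the beaker, the timer and the tape roll where they are.

Things in the scene. Friction and masses are not known exactly. Their poses are not given: they have to be found in the camera images.
- incubator: white tube incubator, a fixed box 130 (x) x 120 (y) x 55 mm high with a few microtubes in it. Origin: centre of its underside, on the worktop. Its x axis points from its front (post, display) to its back (hinge), z up; it may be turned up to 0.25 rad about z. With the lid closed its top is 63.5 mm above the worktop
- lid (a joint): grey flat lid of the incubator, rad: 0 closed, grows as it opens, up to 1.3; it starts between 0.8 and 1.2. A plate 8 mm thick and 120 mm wide that reaches 128 mm from the hinge axis, with a notch 25 mm wide and 34 mm deep in the middle of its front edge for the post. A stiff friction hinge: it stays where it is left; about 3 N near its free edge moves it. No handle: push on its outer face, to one side of the notch, since the post comes up through the notch
- lid_hinge (a point): middle of the lid's hinge axis, 63 mm behind the incubator's origin along its x and 55.5 mm above the worktop; the axis runs along the incubator's y. The lid's underside contains this axis; its outer face lies 8 mm off it. Turns with the lid: its x axis lies in the lid plane and points from the free edge to the hinge, its z out of the outer face
- lid_edge (a point): middle of the lid's free (front) edge line, at the mouth of the notch, half-way through the thickness, 128 mm from the hinge; turns with the lid
- post_groove (a point): middle of the groove of the upright steel post, on the post's axis, 45 mm in front of the incubator's origin, 70.5 mm above the worktop. The groove is 14 mm tall (from the closed lid's top up) and 16 mm in diameter; above it the post's head is 22 mm in diameter
- post_top (a point): top of the post, on its axis, 29 mm above post_groove; the head is bevelled over its top 6 mm down to 12 mm in diameter
- clip_ring (a point): centre of the ring of the spring ring (about 114 mm long in all, steel, 0.08 kg, 6 mm round wire, lying flat on the worktop), half-way through the wire, 3 mm above the underside. x points from the handles to the ring, z up. Two jaws make the ring: relaxed its opening is about 17 mm and does not pass over the post's head; squeezed fully it clears the head by about 4 mm all round this centre
- clip_grip (a point): the point half-way between the two handles of the spring ring, 73.5 mm behind clip_ring along its x and 25 mm above it, 28 mm above the underside. The handles are two upright plates, 32 mm long (about along x), 46 mm tall (from the worktop up) and 4 mm thick, 47 mm apart over their outer faces when relaxed, splayed 0.3 rad each (wider at the rear), and parallel, about 23 mm over their outer faces, when fully squeezed. Pinch them across y
- clip_left (a joint): how far the left jaw of the spring ring is spread, rad: 0 relaxed, 0.3 at the stop (the right jaw moves with it by the same amount). A spring pulls it back to 0; it takes about 7 N on each handle to hold it at the stop
- beaker_small: clear glass beaker, 60 mm across and 80 mm tall, left of the work; origin at its underside. A bystander
- timer: white bench timer, 66 x 66 x 19 mm, in front; origin at its underside. A bystander
- tape_roll: roll of tape, 76 mm across, 19 mm tall, lying in front on the left; origin at its underside. A bystander
Things that resemble listed ones, but are neither listed nor needed, are in the scene too. Leave any yellow look-alike of the part that bears clip_ring alone.

How it is judged:
On the way, in this order (a step that is already met when the one before it is completed fails the run):
1. the lid is lowered fully closed (value of joint lid below 0.04 rad), for 0.2 s.
2. the ring, spread by its squeezed handles, is over the top of the post (value of joint clip_left above 0.2 rad and z of clip_ring in the frame of post_top above 0.001 m and horizontal distance between clip_ring and post_top below 0.012 m and value of joint lid below 0.06 rad), for 0.05 s.
At the end, for the whole second after the job is handed in: Lid closed (under 0.05 rad). Ring round the post at the groove (centre within 5 mm in height, 7 mm sideways, tilt under 0.15 rad), still spread over 0.2 rad by the fingers on its handles, touching incubator, lid and post with under 2 N (value of joint lid below 0.05 rad and value of joint clip_left above 0.2 rad and z of clip_ring in the frame of post_groove between -0.005 and 0.005 m and horizontal distance between clip_ring and post_groove below 0.007 m and angle between clip_ring's own z axis and vertical below 0.15 rad and contact force between clip and the fingers above 2 N and contact force between clip and incubator below 2 N); the arm keeps its last pose, push and grip.
It fails at once if the beaker, timer or tape roll is moved more than 20 mm (distance of any of beaker_small, timer, tape_roll from where it was at the start of the episode above 0.02 m).
It fails at once if the ring is forced on: it presses on the incubator or its post with more than 40 N (contact force between clip and incubator above 40 N).
It also fails if it takes over 69 s, if anything falls off the work surface, if the arm or the gripper's body presses on something with over 40 N, if the wrist force passes 120 N, or if a joint passes its speed limit or range.

## Working session

There is one attempt and no reset: what is moved stays moved. The work goes in short steps, Python scripts to look and compute and a shell command to move; the robot and the scene stay as the last step left them, time stands still between calls to the robot, and variables do not carry over. Pictures are saved under pics/ and viewed, at most 10 in all, crops included, and the job is handed in when it is done.

```bash
mkdir -p pics; ls; python3 - <<'E'
from bench import robot
import cv2
for n in("side","top"):
    im=robot.snapshot(n); cv2.imwrite(f"pics/{n}0.png",im); print(n,robot.camera_model(n))
s=robot.sense(); print(s)
E
```

```text
pics
side {'fx': 497.326993250641, 'fy': 497.326993250641, 'cx': 314.84576819899956, 'cy': 242.51552922215882, 'origin': array([ 0.4991764 , -0.95693037,  0.70055229]), 'attitude': array([ 0.87211443,  0.4890145 ,  0.00462512, -0.01611961])}
top {'fx': 523.2866620038303, 'fy': 523.2866620038303, 'cx': 313.27741924504176, 'cy': 237.32059320182037, 'origin': array([0.3377338 , 0.01540118, 1.11162789]), 'attitude': array([-0.69421573, -0.06106556,  0.06126964,  0.71454989])}
{'t': 0.1, 'joint_pos': array([-1.33052218,  0.5920171 ,  0.04830953,  1.6097163 , -0.03326162,
        0.94274673, -0.03370123]), 'joint_velocities': array([ 0.00101199, -0.00012335, -0.00156282, -0.00301756,  0.00025453,
       -0.00031571, -0.00094467]), 'tau': array([ 4.91716317e-03, -5.49995542e+01,  1.55351277e+00, -1.98824555e+01,
        9.77242686e-03,  3.82214916e-03, -2.18272248e-06]), 'position': array([0.23727548, 0.68428128, 0.24125447]), 'tcp_rot': array([-9.89182909e-05,  1.66065706e-01,  9.86114139e-01, -1.03706813e-03]), 'contact_force': array([0.14522968, 0.07911279, 0.5659596 ]), 'ft_torque': array([ 0.00509225,  0.04214017, -0.01251867]), 'grip_force': 0.0, 'grip_width': 0.08543862321122223}
```

View pics/side0.png

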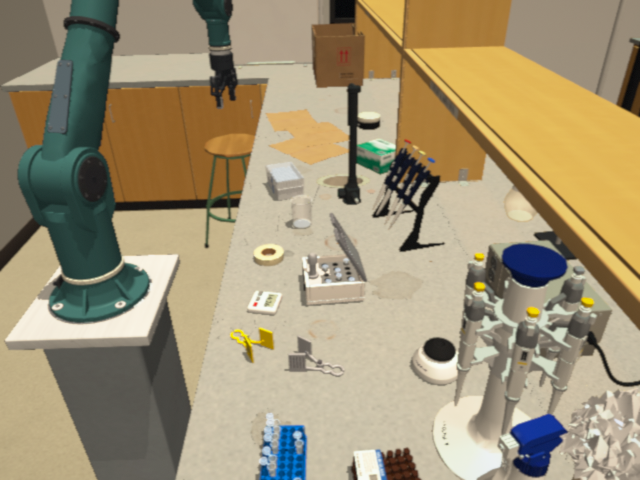

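View pics/top0.png

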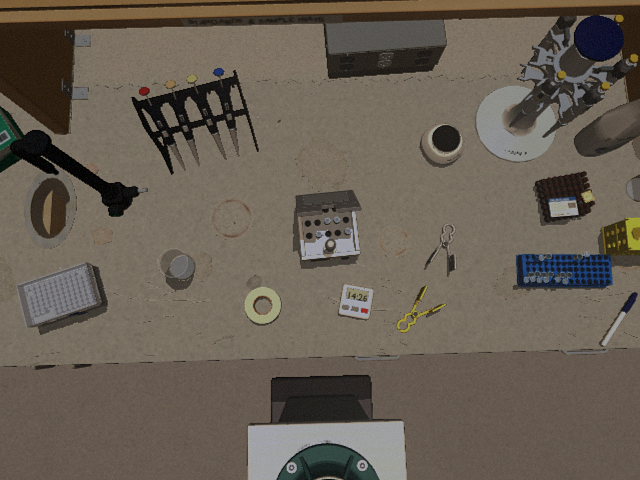

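The steel clip is at top (441,250) / side (315,358). The yellow look-alike is at top (420,310) / side (252,342). The steel one fits the description; the yellow one stays untouched. The incubator is at top (328,228) / side (333,275), with its post at top (331,243) / side (312,262). I'll confirm these in one enlarged crop.

```bash
python3 - <<'E'
import cv2,numpy as np
t=cv2.imread("pics/top0.png");s=cv2.imread("pics/side0.png")
def c(im,x,y,w=80,h=60,k=5): 
    o=cv2.resize(im[y:y+h,x:x+w],(400,300),interpolation=cv2.INTER_CUBIC)
    for i in range(0,w,10): cv2.putText(o,str(x+i),(i*5,8),0,.28,(0,0,255)); cv2.line(o,(i*5,10),(i*5,14),(0,0,255))
    for i in range(10,h,10): cv2.putText(o,str(y+i),(0,i*5+3),0,.28,(0,0,255))
    return o
cv2.imwrite("pics/crop1.png",np.vstack([np.hstack([c(t,405,220),c(s,275,325)]),np.hstack([c(t,290,190,100,75),c(s,290,205,100,75)])]))
E
```

```text
(no output)
```

View pics/crop1.png

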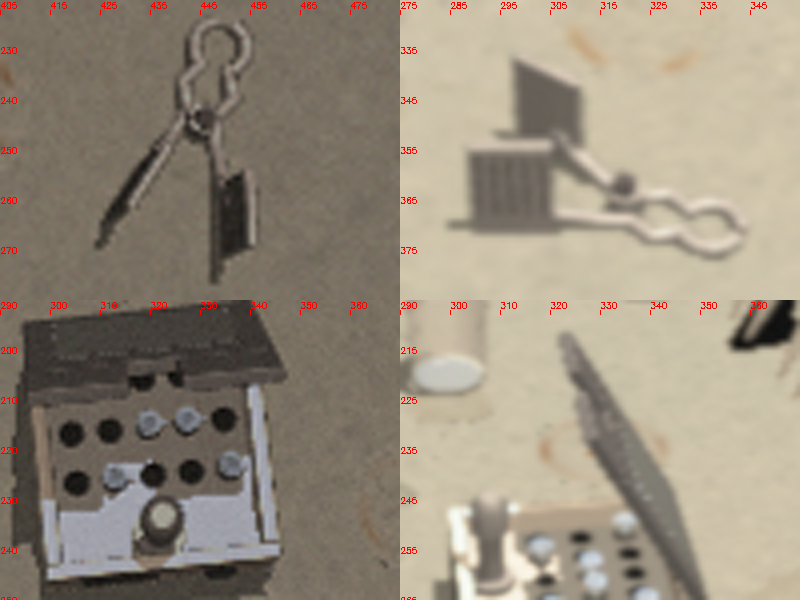

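The crop confirms the following:
- **Steel clip:** the ring is at top (448.8,229) / side (337,371). The pivot is at top (445.6,244.4), and two grey handle plates stand at the rear.
- **Post head:** top (330.5,244) / side (312.5,254).
- **Lid edge:** corners at top (296,290→) and (361,284), standing open.

Next I'll triangulate.

```bash
cat > h.py <<'E'
import numpy as np,cv2
from scipy.spatial.transform import Rotation as R
from bench import robot
CM={n:robot.camera_model(n) for n in("side","top")}
def ray(n,u,v):
    m=CM[n];q=m["attitude"]
    d=R.from_quat([q[1],q[2],q[3],q[0]]).apply([(u-m["cx"])/m["fx"],-(v-m["cy"])/m["fy"],-1])
    return np.array(m["origin"]),d/np.linalg.norm(d)
def onz(n,u,v,z):
    o,d=ray(n,u,v);return o+d*(z-o[2])/d[2]
def tri(t,s):
    o1,d1=ray("top",*t);o2,d2=ray("side",*s)
    k=np.linalg.lstsq(np.c_[d1,-d2],o2-o1,rcond=None)[0]
    a=o1+k[0]*d1;b=o2+k[1]*d2
    return (a+b)/2,np.linalg.norm(a-b)
def px(n,p):
    m=CM[n];q=m["attitude"];c=R.from_quat([q[1],q[2],q[3],q[0]]).inv().apply(np.array(p)-m["origin"])
    return np.array([m["cx"]-m["fx"]*c[0]/c[2],m["cy"]+m["fy"]*c[1]/c[2]])
E
python3 - <<'E'
from h import *
np.set_printoptions(precision=4,suppress=True)
T=lambda x,y,k=5:(405+x/5,220+y/5)
S=lambda x,y:(275+(x-400)/5,325+y/5)
t2=lambda x,y:(290+x/4,190+(y-300)/4)
s2=lambda x,y:(290+(x-400)/4,205+(y-300)/4)
print("ring",onz("top",*T(219,47),.003),onz("side",*S(711,229),.003),tri(T(219,47),S(711,229)))
print("pivot",tri(T(203,122),S(622,187)))
print("R top front",tri(T(248,172),S(553,140)),"rear",tri(T(253,245),S(468,150)))
print("L top front",tri(T(160,148),S(580,88)),"rear",tri(T(120,225),S(513,57)))
print("post",tri(t2(162,517),s2(490,497)), onz("top",*t2(162,517),.0995),onz("side",*s2(490,497),.0995))
a,b=onz("top",*t2(50,578),.055),onz("top",*t2(280,550),.055);print("front",a,b,b-a, np.linalg.norm(b-a),"yaw",np.arctan2((a-b)[0]*-1,(a-b)[1]))
l=tri(t2(25,400),s2(565,335)),tri(t2(285,380),s2(592,455));print("lid",l)
for nm,p in(("beaker",(178,265)),("tape",(263,306)),("timer",(356,302)),("yellow",(420,310))): print(nm,onz("top",*p,.01))
print(R.from_quat([1.66065706e-01,9.86114139e-01,-1.03706813e-03,-9.9e-05]).as_matrix())
E
```

```text
ring [ 0.5405 -0.2802  0.003 ] [ 0.5407 -0.283   0.003 ] (array([ 0.5409, -0.2808,  0.0007]), np.float64(0.00012052627862017801))
pivot (array([ 0.5072, -0.2686,  0.0119]), np.float64(0.001002967431397957))
R top front (array([ 0.4814, -0.2769,  0.0452]), np.float64(0.0022362370756572503)) rear (array([ 0.4506, -0.2775,  0.0424]), np.float64(0.0004429105708067293))
L top front (array([ 0.4925, -0.243 ,  0.0392]), np.float64(0.0007765172058332103)) rear (array([ 0.4638, -0.2241,  0.0386]), np.float64(0.006443087073439471))
post (array([ 0.501 , -0.0208,  0.0974]), np.float64(0.001250309303460447)) [ 0.5001 -0.0208  0.0995] [ 0.5016 -0.0239  0.0995]
front [0.4774 0.0357 0.055 ] [ 0.4884 -0.0819  0.055 ] [ 0.011  -0.1176  0.    ] 0.11808017558607203 yaw 0.09315530113126382
lid ((array([0.5469, 0.0431, 0.1642]), np.float64(0.0010549438977079802)), (array([ 0.5544, -0.0782,  0.1582]), np.float64(0.001425110768067862)))
beaker [0.4793 0.3005 0.01  ]
tape [0.3879 0.1215 0.01  ]
timer [ 0.3906 -0.0731  0.01  ]
yellow [ 0.3702 -0.2058  0.01  ]
[[-0.9448  0.3275 -0.0005]
 [ 0.3275  0.9448 -0.002 ]
 [-0.0001 -0.0021 -1.    ]]
```

```bash
cat >> h.py <<'E'
def plan(*targets):
    """world TCP targets -> total shift in tool axes, units"""
    s=robot.sense();q=s["tcp_rot"];M=R.from_quat([q[1],q[2],q[3],q[0]]).as_matrix();p=np.array(s["position"])
    for t in targets:
        d=M.T@(np.array(t)-p)/.06;print(np.round(t,4),"tool units",np.round(d,3));p=np.array(t)
E
python3 -m creep '[[-0.52,-0.516,-0.03,0,0,0,-1],[-0.52,-0.516,-0.03,0,0,0,-1],[-0.52,-0.516,-0.03,0,0,0,-1],[-0.52,-0.516,-0.03,0,0,0,-1],[-0.52,-0.516,-0.03,0,0,0,-1],[-0.52,-0.516,-0.03,0,0,0,-1],[-0.52,-0.516,-0.03,0,0,0,-1],[-0.52,-0.516,-0.03,0,0,0,-1],[-0.52,-0.516,-0.03,0,0,0,-1],[-0.52,-0.516,-0.03,0,0,0,-1],[-0.52,-0.516,-0.03,0,0,0,-1]]'
python3 - <<'E'
from h import *
print(robot.sense()["joint_pos"])
B=np.array([.6055,.026,.0555])
L=[(.61,.026,.25),(.61,.026,.159)]
for th in (.95,.8,.6,.4,.2,.05):
    r=.09;c=np.array([-np.cos(th)*r+np.sin(th)*.008,0,np.sin(th)*r+np.cos(th)*.008]);L.append(tuple(B+c+[.012,0,.011]))
plan(*L)
E
```

```text
t: 1.48
position: [0.4505, 0.2493, 0.262]
tcp_rot: [-0.0, 0.166, 0.986, -0.0]
contact_force: [0.6, 0.5, -0.3]
grip_width: -0.0
grip_force: 0.0
[-0.68614937  0.30388416  0.11605302  2.06186108 -0.04930907  0.77875935
  0.69695583]
[0.61  0.026 0.25 ] tool units [-3.731 -2.646  0.2  ]
[0.61  0.026 0.159] tool units [-0.     0.     1.517]
[0.5717 0.026  0.1444] tool units [ 0.604 -0.209  0.244]
[0.5605 0.026  0.1366] tool units [ 0.175 -0.061  0.129]
[0.5477 0.026  0.1239] tool units [ 0.202 -0.07   0.212]
[0.5377 0.026  0.1089] tool units [ 0.158 -0.055  0.25 ]
[0.5309 0.026  0.0922] tool units [ 0.108 -0.037  0.278]
[0.528 0.026 0.079] tool units [ 0.045 -0.016  0.221]
```

```bash
python3 -m creep '[[-0.62,-0.44,0.03,0,0,0,-1],[-0.62,-0.44,0.03,0,0,0,-1],[-0.62,-0.44,0.03,0,0,0,-1],[-0.62,-0.44,0.03,0,0,0,-1],[-0.62,-0.44,0.03,0,0,0,-1],[-0.62,-0.44,0.03,0,0,0,-1],[0,0,0.4,0,0,0,-1],[0,0,0.4,0,0,0,-1],[0,0,0.4,0,0,0,-1],[0,0,0.3,0,0,0,-1],[0,0,0,0,0,0,-1]]'
python3 -m creep '[[0.2,-0.07,0.08,0,0,0,-1],[0.2,-0.07,0.08,0,0,0,-1],[0.2,-0.07,0.08,0,0,0,-1],[0,0,0,0,0,0,-1]]'
python3 - <<'E'
from h import *
cv2.imwrite("pics/s1.png",cv2.resize(robot.snapshot("side")[180:330,240:440],(800,600)))
E
```

```text
t: 2.85
position: [0.608, 0.028, 0.1598]
tcp_rot: [-0.002, 0.166, 0.986, -0.0]
contact_force: [0.0, -0.3, 0.2]
grip_width: 0.0003
grip_force: 0.0
t: 3.35
position: [0.5694, 0.0279, 0.1468]
tcp_rot: [-0.001, 0.166, 0.986, -0.0]
contact_force: [-0.1, 0.6, -0.2]
grip_width: 0.0
grip_force: 0.0
```

View pics/s1.png

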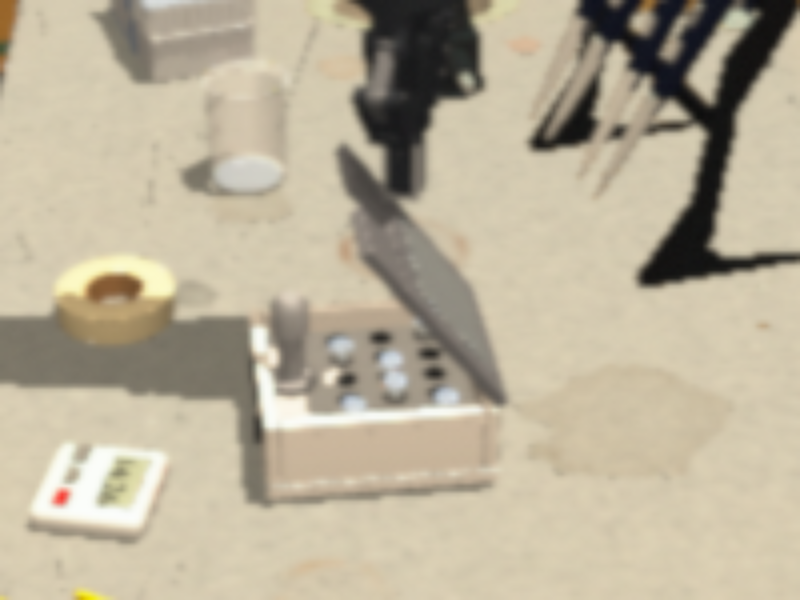

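The fingertip (crop 405,190) stands at the outer face of the lid's far half, and the post and tubes are clear. I'll push on.

```bash
python3 -m creep '[[0.09,-0.03,0.065,0,0,0,-1],[0.09,-0.03,0.065,0,0,0,-1],[0.1,-0.035,0.106,0,0,0,-1],[0.1,-0.035,0.106,0,0,0,-1],[0.08,-0.028,0.125,0,0,0,-1],[0.08,-0.028,0.125,0,0,0,-1],[0.055,-0.018,0.14,0,0,0,-1],[0.055,-0.018,0.14,0,0,0,-1],[0,0,0,0,0,0,-1]]'
python3 -m creep '[[0.02,-0.01,0.1,0,0,0,-1],[0.02,-0.01,0.1,0,0,0,-1],[0,0,0.07,0,0,0,-1],[0,0,0,0,0,0,-1],[0,0,0,0,0,0,-1]]'
```

```text
t: 4.53
position: [0.5288, 0.0283, 0.0937]
tcp_rot: [-0.001, 0.166, 0.986, -0.0]
contact_force: [0.2, 0.6, -1.0]
grip_width: 0.0
grip_force: 0.0
t: 5.15
position: [0.5273, 0.0276, 0.0784]
tcp_rot: [0.0, 0.166, 0.986, -0.0]
contact_force: [0.3, 1.6, 0.4]
grip_width: -0.0001
grip_force: 0.0
```

```bash
python3 -m creep '[[0,0,0.07,0,0,0,-1],[0,0,0.05,0,0,0,-1],[0,0,0,0,0,0,-1]]'
python3 - <<'E'
from h import *
cv2.imwrite("pics/s2.png",np.hstack([cv2.resize(robot.snapshot("side")[200:320,260:380],(400,400)),cv2.resize(robot.snapshot("top")[180:280,280:380],(400,400))]))
E
```

```text
t: 5.52
position: [0.5275, 0.0276, 0.0742]
tcp_rot: [0.0, 0.166, 0.986, 0.0]
contact_force: [-4.8, 0.1, 29.7]
grip_width: 0.0001
grip_force: 14.8
```

View pics/s2.png

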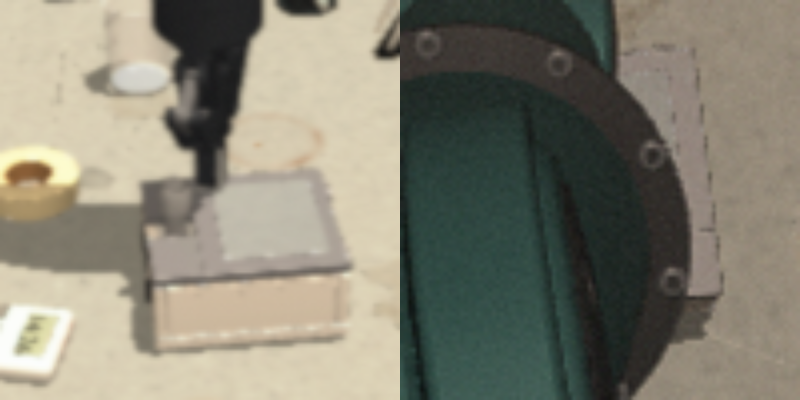

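Lid closed: the plate is flat with the post standing in the notch (side crop 175,205), and it takes 30 N at a tip height of 63 mm. Next I go to the clip.

```bash
python3 -m creep '[[0,0,0,0,0,0,-1],[0,0,-0.5,0,0,0,-1],[0,0,-0.9,0,0,0,0],[0,0,-0.7,0,0,0,1],[0,0,0,0,0,0,1]]'
python3 - <<'E'
from h import *
plan((.4714,-.2565,.2),(.4714,-.2565,.09),(.4714,-.2565,.02))
E
```

```text
t: 6.25
position: [0.5297, 0.0279, 0.2004]
tcp_rot: [0.004, 0.166, 0.986, 0.001]
contact_force: [1.2, 0.4, 0.3]
grip_width: 0.0541
grip_force: 0.0
[ 0.4714 -0.2565  0.2   ] tool units [-0.636 -4.796 -0.006]
[ 0.4714 -0.2565  0.09  ] tool units [ 0.013 -0.007  1.833]
[ 0.4714 -0.2565  0.02  ] tool units [ 0.008 -0.004  1.167]
```

```bash
python3 -m creep '[[-0.08,-0.6,0,0,0,0,1],[-0.08,-0.6,0,0,0,0,1],[-0.08,-0.6,0,0,0,0,1],[-0.08,-0.6,0,0,0,0,1],[-0.08,-0.6,0,0,0,0,1],[-0.08,-0.6,0,0,0,0,1],[-0.08,-0.6,0,0,0,0,1],[-0.08,-0.6,0,0,0,0,1],[0,0,0.6,0,0,0,1],[0,0,0.6,0,0,0,1],[0,0,0.6,0,0,0,1],[0,0,0,0,0,0,1]]'
python3 - <<'E'
from h import *
cv2.imwrite("pics/s3.png",np.hstack([cv2.resize(robot.snapshot("side")[310:410,250:350],(400,400)),cv2.resize(robot.snapshot("top")[210:290,400:480],(400,400))]))
plan((.4714,-.2565,.02))
E
```

```text
t: 7.75
position: [0.4664, -0.2556, 0.086]
tcp_rot: [-0.004, 0.166, 0.986, 0.001]
contact_force: [0.1, 0.4, -0.1]
grip_width: 0.0852
grip_force: 0.0
[ 0.4714 -0.2565  0.02  ] tool units [-0.041  0.02   1.148]
```

View pics/s3.png

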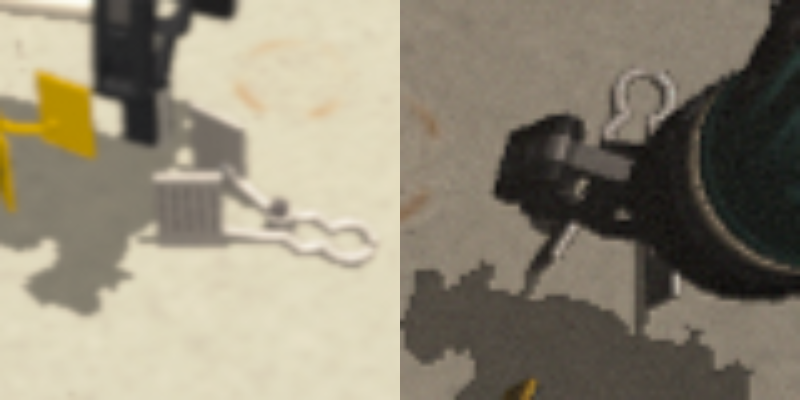

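The fingers hang astride the clip: the right finger hides in front of the base, the ring is at top crop (643,93), and yellow is clear. I'll descend and grip.

```bash
python3 -m creep '[[-0.04,0.02,0.3,0,0,0,1],[0,0,0.3,0,0,0,1],[0,0,0.3,0,0,0,1],[0,0,0.24,0,0,0,1],[0,0,0,0,0,0,1]]'
python3 -m creep '[[0,0,0,0,0,0,-1],[0,0,0,0,0,0,-1],[0,0,0,0,0,0,-1],[0,0,0,0,0,0,-1],[0,0,0,0,0,0,-1],[0,0,0,0,0,0,-1],[0,0,0,0,0,0,-1]]'
```

```text
t: 8.48
position: [0.4708, -0.2562, 0.0193]
tcp_rot: [-0.001, 0.166, 0.986, 0.0]
contact_force: [0.4, 0.1, 0.1]
grip_width: 0.0853
grip_force: 0.0
t: 9.35
position: [0.4725, -0.2566, 0.0223]
tcp_rot: [0.001, 0.166, 0.986, -0.0]
contact_force: [-1.5, 2.0, 9.6]
grip_width: 0.0183
grip_force: 59.2
```

```bash
python3 -m creep '[[0,0,-0.4,0,0,0,-1],[0,0,-0.6,0,0,0,-1],[0,0,-0.6,0,0,0,-1],[0,0,-0.6,0,0,0,-1],[0,0,-0.6,0,0,0,-1],[0,0,0,0,0,0,-1],[0,0,0,0,0,0,-1]]'
python3 - <<'E'
from h import *
a=robot.snapshot("side");b=robot.snapshot("top");cv2.imwrite("pics/side4.png",a);cv2.imwrite("pics/top4.png",b)
u,v=px("side",(.51,-.27,.15)).astype(int);x,y=px("top",(.53,-.27,.15)).astype(int);print(u,v,x,y)
cv2.imwrite("pics/s4.png",np.hstack([cv2.resize(a[v-50:v+50,u-50:u+50],(400,400)),cv2.resize(b[y-50:y+50,x-50:x+50],(400,400))]))
print(robot.sense()["contact_force"])
E
```

```text
t: 10.22
position: [0.4711, -0.2561, 0.1884]
tcp_rot: [-0.0, 0.166, 0.986, 0.0]
contact_force: [0.3, 1.0, -1.2]
grip_width: 0.0186
grip_force: 59.1
319 305 463 220
[ 0.26022576  0.47743121 -1.3752597 ]
```

View pics/s4.png

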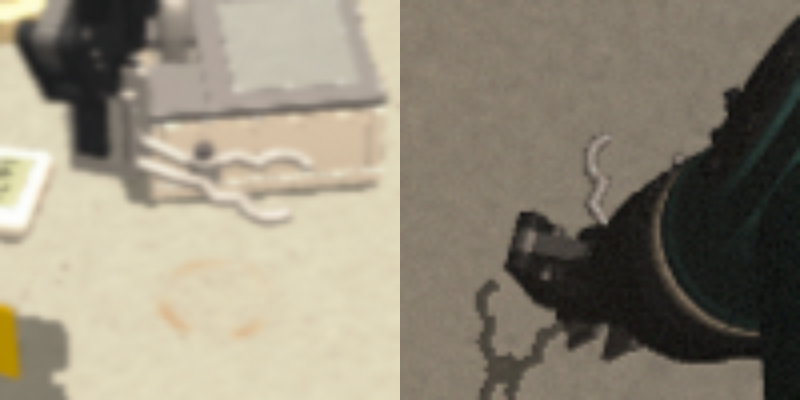

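```bash
python3 - <<'E'
from h import *
t=lambda x,y:(413+(x-400)/4,170+y/4)
s=lambda x,y:(269+x/4,255+y/4)
print(tri(t(603,138),s(310,163)),tri(t(678,158),s(290,214)))
print("exp ring at", np.array([.4711+.0694,-.2561-.0245]))
for z in (.15,.16,.17,.18): print(z,px("side",(.5405,-.2806,z)),px("top",(.5405,-.2806,z)), onz("side",*s(203,152),z))
E
```

```text
(array([ 0.55718683, -0.26728749,  0.16783608]), np.float64(0.0015663306765503272)) (array([ 0.54643622, -0.30123957,  0.16753746]), np.float64(0.0008945779039694875))
exp ring at [ 0.5405 -0.2806]
0.15 [336.97346416 309.04781026] [468.81565689 214.7564129 ] [ 0.51206095 -0.23313995  0.15      ]
0.16 [336.96986907 304.51603755] [470.37820073 213.60127179] [ 0.51182692 -0.24628657  0.16      ]
0.17 [336.96623006 299.92890309] [471.97270049 212.42250663] [ 0.51159289 -0.2594332   0.17      ]
0.18 [336.96254633 295.28538616] [473.60014661 211.21938524] [ 0.51135886 -0.27257982  0.18      ]
```

Held and spread: the jaws are open at side crop (290,214)/(310,163), the tips measure 34 mm apart, and both stand at z≈0.168, so the clip is level. I'll carry it over the post.

```bash
python3 -m creep '[[0.256,0.483,0,0,0,0,-1],[0.256,0.483,0,0,0,0,-1],[0.256,0.483,0,0,0,0,-1],[0.256,0.483,0,0,0,0,-1],[0.256,0.483,0,0,0,0,-1],[0.256,0.483,0,0,0,0,-1],[0.256,0.483,0,0,0,0,-1],[0.256,0.483,0,0,0,0,-1],[0,0,0,0,0,0,-1],[0,0,0,0,0,0,-1]]'
python3 - <<'E'
from h import *
a=robot.snapshot("side");b=robot.snapshot("top");cv2.imwrite("pics/side5.png",a);cv2.imwrite("pics/top5.png",b)
print(robot.sense()["joint_pos"])
plan((.4309,.0031,.188))
cv2.imwrite("pics/s5.png",np.hstack([cv2.resize(a[190:290,270:370],(400,400)),cv2.resize(b[190:290,270:370],(400,400))]))
E
```

```text
t: 11.58
position: [0.4313, 0.0021, 0.1882]
tcp_rot: [-0.001, 0.166, 0.986, -0.0]
contact_force: [0.5, -0.0, -0.2]
grip_width: 0.0186
grip_force: 59.1
[-0.25412098  0.32155196  0.180087    2.30036076 -0.11139371  0.52796734
  1.24836649]
[0.4309 0.0031 0.188 ] tool units [0.019 0.021 0.007]
```

View pics/s5.png

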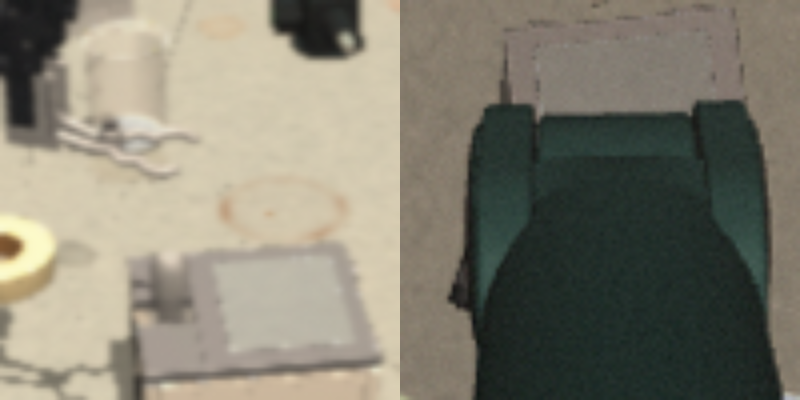

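The clip hangs spread above the post: jaw tips at side crop (200,137)/(180,172), post head at (168,258). I'll correct slightly, go to just above the top, and look again.

```bash
python3 -m creep '[[0.02,0.02,0.25,0,0,0,-1],[0,0,0.25,0,0,0,-1],[0,0,0.25,0,0,0,-1],[0,0,0.22,0,0,0,-1],[0,0,0,0,0,0,-1],[0,0,0,0,0,0,-1]]'
python3 - <<'E'
from h import *
a=robot.snapshot("side");cv2.imwrite("pics/side6.png",a)
print(robot.sense()["joint_pos"],robot.sense()["contact_force"])
cv2.imwrite("pics/s6.png",cv2.resize(a[220:280,280:360],(800,600),interpolation=cv2.INTER_CUBIC))
E
```

```text
t: 12.42
position: [0.4311, 0.0039, 0.1308]
tcp_rot: [0.0, 0.166, 0.986, -0.0]
contact_force: [-0.2, -0.3, -1.1]
grip_width: 0.0186
grip_force: 59.1
[-0.21837312  0.43427878  0.13398951  2.3443197  -0.15609199  0.36959224
  1.2855898 ] [-0.26005864  0.89924862 -1.95769267]
```

View pics/s6.png

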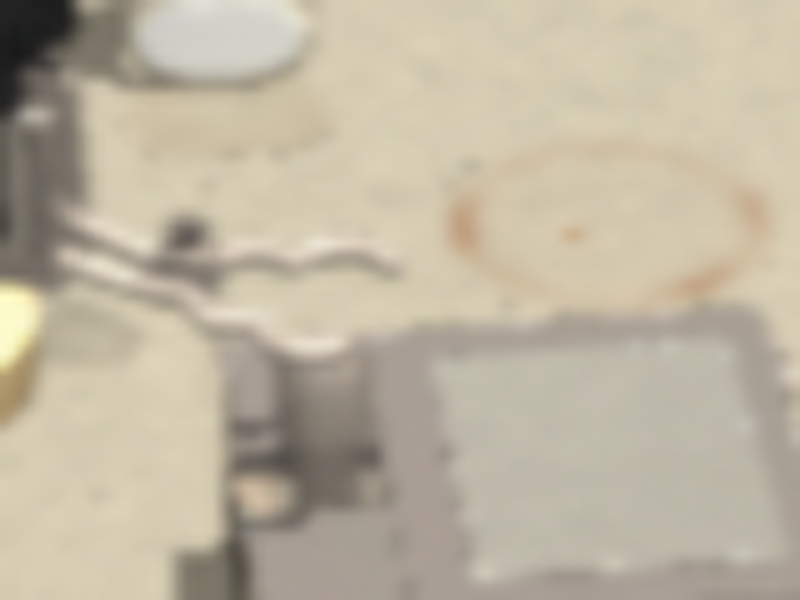

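The ring's jaws lie at far (345,248) and near (305,350) in the crop, so its centre is about px (312.5,249.9). The post's centre column is about 312.7, hidden just under the near jaw. I'll check numerically.

```bash
python3 - <<'E'
from h import *
print("ring",onz("side",312.5,249.9,.1103),"post",onz("side",312.6,254.3,.0995))
c=lambda x,y:(280+x/10,220+y/10)
print("far",onz("side",*c(345,250),.1103),"near",onz("side",*c(305,350),.1103), "tips",onz("side",*c(397,268),.1103),onz("side",*c(345,345),.1103))
print("pred ring",np.array([.4311+.0694,.0039-.0245]))
plan((.4309,.0031,.1305))
E
```

```text
ring [ 0.5019379  -0.02280727  0.1103    ] post [ 0.50185182 -0.02409154  0.0995    ]
far [ 0.50685322 -0.00239683  0.1103    ] near [ 0.49716007 -0.04339822  0.1103    ] tips [ 0.51832724 -0.01079185  0.1103    ] [ 0.50594386 -0.04191279  0.1103    ]
pred ring [ 0.5005 -0.0206]
[0.4309 0.0031 0.1305] tool units [ 0.001 -0.018  0.007]
```

```bash
python3 -m creep '[[0,-0.015,0,0,0,0,-1],[0,0,0.08,0,0,0,-1],[0,0,0.08,0,0,0,-1],[0,0,0.08,0,0,0,-1],[0,0,0,0,0,0,-1]]'
python3 -m creep '[[0,0,0.1,0,0,0,-1],[0,0,0.1,0,0,0,-1],[0,0,0.1,0,0,0,-1],[0,0,0.09,0,0,0,-1],[0,0,0,0,0,0,-1],[0,0,0,0,0,0,-1]]'
python3 - <<'E'
from h import *
a=robot.snapshot("side");cv2.imwrite("pics/side7.png",a)
s=robot.sense();print(s["joint_pos"],s["contact_force"],s["ft_torque"],s["tcp_rot"])
plan((.4309,.0031,.0920))
cv2.imwrite("pics/s7.png",cv2.resize(a[220:280,280:360],(800,600),interpolation=cv2.INTER_CUBIC))
E
```

```text
t: 13.1
position: [0.4303, 0.0034, 0.1157]
tcp_rot: [-0.001, 0.166, 0.986, -0.0]
contact_force: [-0.5, 0.0, -1.5]
grip_width: 0.0188
grip_force: 59.1
t: 13.85
position: [0.4306, 0.0033, 0.0928]
tcp_rot: [0.0, 0.166, 0.986, -0.0]
contact_force: [0.1, -1.1, -0.6]
grip_width: 0.0186
grip_force: 59.1
[-0.18552992  0.51456465  0.09541555  2.36516637 -0.17824457  0.26755453
  1.30655956] [ 0.12906207  0.38050791 -0.94205792] [-0.03318246  0.04330225  0.06628224] [1.47284298e-04 1.66147383e-01 9.86100920e-01 3.33623074e-05]
[0.4309 0.0031 0.092 ] tool units [-0.004 -0.003  0.015]
```

View pics/s7.png

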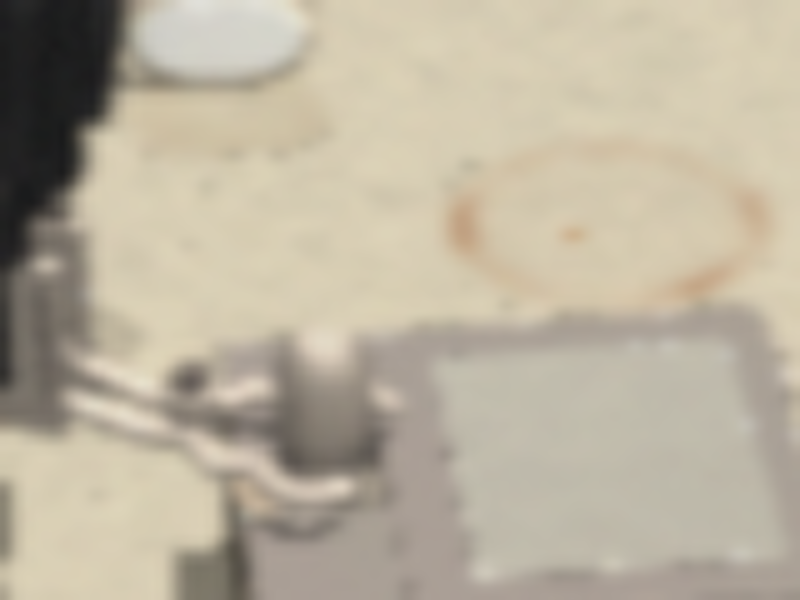

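The ring surrounds the post below the head (jaw at crop (310,492), tips at (350,488)/(395,400)), with free space and its shadow on the lid. There is no contact force. I'll trim 2 mm down to centre it in the groove, then hand in.

```bash
python3 -m creep '[[0,0,0.033,0,0,0,-1],[0,0,0,0,0,0,-1],[0,0,0,0,0,0,-1],[0,0,0,0,0,0,-1]]'
python3 - <<'E'
from h import *
s=robot.sense();print(s["contact_force"],s["ft_torque"],s["grip_width"])
c=lambda x,y:(280+x/10,220+y/10)
# near jaw: where was it at hover relative to TCP -> implied height before trim
for z in(.066,.069,.072,.075,.078): print(z,onz("side",*c(308,492),z),onz("side",*c(397,403),z))
print(robot.job_done())
E
```

```text
t: 14.4
position: [0.4307, 0.0034, 0.0909]
tcp_rot: [0.0, 0.166, 0.986, 0.0]
contact_force: [-0.6, -0.4, -0.4]
grip_width: 0.0186
grip_force: 59.1
[-0.59202804 -0.43337369 -0.38209744] [0.07253296 0.01653595 0.01445003] 0.018604913466366273
0.066 [ 0.49673374 -0.03368103  0.066     ] [0.51788404 0.00134189 0.066     ]
0.069 [ 0.49674529 -0.03804591  0.069     ] [ 0.5177956  -0.00318858  0.069     ]
0.072 [ 0.49675684 -0.0424108   0.072     ] [ 0.51770715 -0.00771904  0.072     ]
0.075 [ 0.49676838 -0.04677568  0.075     ] [ 0.51761871 -0.01224951  0.075     ]
0.078 [ 0.49677993 -0.05114057  0.078     ] [ 0.51753026 -0.01677997  0.078     ]
the job is handed in; nothing more can be done
None
```

I closed the lid and handed the job in at about 14.5 s, with the squeezed ring hovering around the post's groove (ring centre about 71 mm up, groove at 70.5 mm) and no contact force showing; the judge's result was not reported back.

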